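# Load the casting on the screw lift and crank it up to spraying height

## Robot

A 7-joint arm with a two-finger parallel gripper is mounted at the origin on a cart in front of the work surface, level with it; the furniture and walls round the work are solid. World frame = base frame: x ahead of the robot, y to its left, z up, the work surface at z = 0. Lengths are in mm, angles in rad, forces in N, time in s.
With the tool pointing down it reaches from about 400 to 900 mm from the base axis. Payload 5.6 kg.
Tool frame: the origin (TCP) lies midway between the tips of the shut fingers; the grasp point (between the pads) lies 19 mm behind it; x points along the fingers, y is the direction in which the jaws open and shut, and the axes are right-handed (so a half turn about x gives the same grasp; the last joint's range is limited). The gripper opens to 92 mm and grips with 3 to 60 N. Pads are 20 mm wide; open, the fingers measure 128 mm over their backs; the gripper's body (75 mm by 189 mm) begins 69 mm behind the grasp point.
Start: joints at [1.285, 0.468, -0.012, 1.603, 0.006, 1.071, -0.056], TCP at [156.231, -630.952, 214.592] pointing down, gripper open.
Joint ranges: [-2.53, 2.53], [-0.31, 2.02], [-1.57, 1.55], [0.28, 2.44], [-1.29, 4.43], [0.15, 1.84], [-2.92, 2.92]. Speed limits (rad/s): [2.57, 2.57, 3.14, 3.14, 3.14, 3.14, 3.14].

## Interface

Orientations are given as a rotation vector (axis times angle).
In Python, from cell import robot, grip, kin, viewer gives the robot as it stands. Calls block until the motion is done:
- robot.movep(position, orientation): joint-space move of the TCP to a pose.
- robot.servo_line(position, feed=150, rotation=None): straight line of the TCP; rotation=None keeps the orientation; feed is the mean speed in mm/s.
- robot.goto_joints(angles): joint-space move.
- grip(opening, newtons=None): opening from 0.0 (shut) to 1.0 (fully open); newtons is the grip in N (None keeps the last); returns when the fingers have stopped.
- robot.hold(seconds).
- kin.ik(position, orientation): joint angles nearest the present ones, or None.
- robot.observe(): the state.
- viewer.read_camera(name): name is "side" or "top"; returns the picture (400x640x3 uint8, red, green, blue); there is no depth.
- viewer.camera_info(name): a dict with "camera_matrix" (3x3 intrinsics, pixels), "R" (3x3) and "t" (3): a world point X has camera coordinates R X + t. Camera axes: x right, y down, z forward; pixel columns grow to the right and rows downward; lengths in mm; the calibration is good to about 2 mm. A picture is of the moment at which its call begins. camera_info takes no time and is no camera call.
A pose or a line that the arm cannot do raises robot.IKError and nothing moves.
- robot.job_done(): hands the job in, once; it reports no verdict.
Trained networks look in the newest picture that a camera, given by its name, has taken for a name from the list of things; names that differ only in an ending like _2 or _b are one class to them, and where a whole thing is asked for, a point or a joint stands for the part that bears it (a point fixed in the world has none). Each returns a list of dicts, best first, with "confidence" (0 to 1); they miss things now and then, are a little off and sometimes report something else, mostly with a low value. They report only what shows in the picture. A call takes as long as a camera call. They do not tell look-alikes from the thing itself.
- viewer.silhouettes(name, camera): "mask" (400x640 bool, what is visible of it).
- viewer.pinpoint(name, camera): "at" ([x, y, z] in mm, in the coordinates of the camera as it stood for that picture, good to about 4 mm: a listed point, or the origin of a listed thing).
The state is a dict: "t": time; "joints": joint angles; "joint_velocities": joint speeds; "joint_torque": joint torques, N m; "tcp_pos": TCP position; "tcp_rot": TCP orientation; "contact_force": force on the tool from outside, world axes, zero at the start; "wrist_torque": the same for the moment, N m; "grip_width": opening from 0.0 (shut) to 1.0 (fully open).
Only numpy, scipy, OpenCV 4.12 (cv2) and the standard library are available. Lean on these libraries where they do the work, as an engineer would, in place of code of your own. Each camera call takes 0.05 s, during which the arm holds its last target. There are 200 camera calls.

## Task

Take the casting off the round banding wheel, set it down gently, upright, in the middle of the screw lift's round table, and turn the crank on top of the lift until the table's pointer stands level with the red height marker on the scale. Leave the red marker where it is set and do not disturb the other things on the bench.

Things in the scene. Friction and masses are not known exactly. Their poses are not given: they have to be found in the camera images.
- casting: the workpiece: a mottled ochre and dark-brown cast resin cylinder with a bumpy surface, 60 mm across and 122 mm high, about 0.2 kg, standing on the grey disc of the banding wheel (190 mm across, top 49 mm above the bench). Origin: centre of its underside; z up along its length. Many like it stand fixed at the back of the bench; this one alone is on the banding wheel.
- lift: screw lift, fixed to the bench: grey base 120 mm (its x) by 262 mm (its y), 18 mm thick; at y = +65 mm a column (two steel rods and a screw under a bridge 92 x 46 mm, top 218 mm above the bench), at y = -65 mm the round table. Origin: centre of the base on the bench; z up; y runs from table to column, x away from the robot at yaw 0. The white scale strip faces -x at the column.
- crank (a joint): angle of the crank in rad, growing clockwise seen from above; every clockwise turn (6.283 rad) raises the table by 12 mm, counter-clockwise lowers it. 0: the crank arm points along the lift's +y, away from the table, and the pointer is 75 mm above the bench. Runs from -2.0 to 26.2. Self-locking; needs about 2 to 3 N at the grip.
- crank_axis (a point): point on the vertical crank axis at the top of the crank arm, 239 mm above the bench; the steel hub there is 30 mm across. It does not move with the crank.
- grip_mid (a point): middle of the crank's upright black grip, a round barrel 23 mm thick and 54 mm high that spins freely on its pin, so the fingers need not turn with the crank. It stands on the end of the crank arm, 55 mm from the crank axis; this point is 30 mm above its foot and 24 mm below its top (top 293 mm above the bench). Its orientation means nothing.
- table_centre (a point): centre of the upper face of the lift's round aluminium table, 120 mm across and 8 mm thick, with two fine centring circles 68 and 100 mm across. It rises and falls with the crank: 60 mm above the bench at crank angle 0.
- pointer (a point): tip of the thin yellow pointer, 3 mm high, that reaches from the blue carriage across the front of the white scale strip, on the side of the column that faces the robot; it rises and falls with the table and is 15 mm higher than the table's upper face.
- marker_line (a point): middle height of the red height marker, a red clip 22 mm wide with a band 8 mm high across the white scale strip (strip 16 mm wide with black ticks every 5 mm), just behind the pointer's path (the pointer passes in front of it). It slides on the strip with some friction and must stay where it is.
- paint_tin: bystander: closed paint tin with a white and brown label, 68 mm across and 77 mm high. Origin: centre of its underside.
- mixing_cup: bystander: white mixing cup, 70 mm across and 82 mm high. Origin: centre of its underside.
- dusting_brush: bystander: flat dusting brush with a wooden handle, 178 x 30 x 10 mm, lying on the bench in front of the banding wheel. Origin: centre of its underside.
- tape_roll: bystander: roll of masking tape lying flat, 104 mm across and 24 mm high. Origin: centre of its underside.
Mind the look-alikes: they are no part of the job. Leave any pink look-alike of the casting alone.

How it is judged (in metres and radians):
At the end, for the whole second after the job is handed in: The casting stands upright (within 0.1 rad) and at rest on the lift's table, its axis within 25 mm of the table's centre; the pointer is within 4 mm of the middle of the red marker in height, that is, against its 8 mm band; the crank is at rest (z of pointer in the frame of marker_line between -0.004 and 0.004 m and horizontal distance between casting and table_centre below 0.025 m and z of casting in the frame of table_centre between -0.006 and 0.006 m and angle between casting's own z axis and vertical below 0.1 rad and linear speed of casting below 0.02 m/s and velocity of joint crank between -0.1 and 0.1 rad/s); the robot touches nothing.
It fails at once if the red height marker is shifted by more than 3 mm (distance of marker_line from where it was at the start of the episode above 0.003 m).
It fails at once if the casting is dropped or thrown onto the table (it moves faster than 0.5 m/s within 40 mm above the table) (horizontal distance between casting and table_centre below 0.06 m and z of casting in the frame of table_centre between -0.02 and 0.04 m and linear speed of casting above 0.5 m/s).
It fails at once if the casting is tipped over (angle between casting's own z axis and vertical above 0.9 rad).
It fails at once if a bystander (paint tin, mixing cup, dusting brush or tape roll) is moved by more than 30 mm (distance of any of paint_tin, mixing_cup, dusting_brush, tape_roll from where it was at the start of the episode above 0.03 m).
It also fails if it takes over 72 s, if anything falls off the work surface, if the arm or the gripper's body presses on something with over 40 N, if the wrist force passes 120 N, or if a joint passes its speed limit or range.

## Working session

There is one attempt and no reset: what is moved stays moved. The work goes in short steps, each a Python script; the robot and the scene stay as the last script left them, time stands still between calls to the robot, and variables do not carry over. Pictures are saved under pics/ and viewed, about 8 in all and at most 12, crops included, and the job is handed in when it is done.

```bash
mkdir -p pics; ls
cat > h.py <<'E'
import numpy as np, cv2
from cell import robot, grip, kin, viewer
def w(p,c):
    i=viewer.camera_info(c); return np.array(i["R"]).T@(np.array(p)-np.array(i["t"]))
def px(X,c):
    i=viewer.camera_info(c); q=np.array(i["camera_matrix"])@(np.array(i["R"])@np.array(X)+np.array(i["t"])); return q[:2]/q[2]
def find(n,c):
    return [(round(d["confidence"],2),w(d["at"],c).round(1).tolist(),px(w(d["at"],c),c).round().tolist()) for d in viewer.pinpoint(n,c)]
def save(im,f): cv2.imwrite("pics/"+f,im[:,:,::-1])
E
python3 - <<'E'
from h import *
a=viewer.read_camera("side");b=viewer.read_camera("top")
save(a,"s0.png");save(b,"t0.png")
for n in ["casting","lift","crank_axis","grip_mid","table_centre","pointer","marker_line","paint_tin","mixing_cup","dusting_brush","tape_roll"]:
  for c in ["side","top"]:
    print(n,c,find(n,c)[:5])
print(robot.observe())
E
```

```text
pics
casting side [(0.9, [735.7, -358.6, 2.3], [401.0, 303.0]), (0.63, [504.3, -289.0, 46.5], [307.0, 275.0])]
casting top [(0.91, [736.6, -356.5, 1.8], [392.0, 163.0]), (0.87, [501.6, -290.6, 56.3], [377.0, 223.0])]
lift side [(0.59, [543.5, 13.6, 1.1], [315.0, 224.0])]
lift top [(0.66, [545.7, 8.4, 1.1], [292.0, 211.0])]
crank_axis side [(0.57, [553.3, 82.5, 238.0], [317.0, 149.0])]
crank_axis top [(0.78, [549.9, 77.4, 236.2], [261.0, 194.0])]
grip_mid side [(0.67, [511.1, 110.1, 273.3], [303.0, 135.0])]
grip_mid top [(0.45, [509.7, 105.0, 266.2], [249.0, 205.0])]
table_centre side [(0.85, [542.0, -47.9, 60.0], [316.0, 219.0]), (0.53, [378.2, 158.2, -0.6], [266.0, 204.0])]
table_centre top [(0.75, [534.9, -48.5, 59.8], [306.0, 211.0])]
pointer side [(0.97, [502.1, 95.9, 71.3], [301.0, 194.0])]
pointer top [(0.69, [501.4, 94.7, 70.1], [264.0, 219.0])]
marker_line side [(0.2, [543.5, 11.0, -0.3], [315.0, 225.0])]
marker_line top []
paint_tin side [(0.91, [368.8, 59.2, 0.2], [262.0, 219.0])]
paint_tin top [(0.81, [372.5, 55.8, -0.0], [276.0, 259.0]), (0.66, [546.3, 12.5, 3.6], [290.0,
[... 542 characters left out ...]
s': array([ 1.28496163,  0.46749657, -0.01160458,  1.60270566,  0.00600196,
        1.07140253, -0.056298  ]), 'joint_velocities': array([ 5.83125803e-05,  9.92133470e-04, -4.60051960e-04,  1.24244954e-03,
       -2.42923774e-04, -9.75254032e-04, -2.47784625e-03]), 'joint_torque': array([-1.72392038e-05, -5.20420146e+01, -1.24933245e-02, -2.44052374e+01,
       -5.66491869e-02,  1.13162983e-02,  3.90577861e-05]), 'tcp_pos': array([ 156.25636339, -630.94219908,  214.59224364]), 'tcp_rot': array([ 2.09238665,  0.25521346, -2.09246019]), 'contact_force': array([-0.12549325, -0.6575904 ,  0.63258684]), 'wrist_torque': array([0.01227089, 0.03107382, 0.01404677]), 'grip_width': 1.0013392273692159}
```

View pics/s0.png

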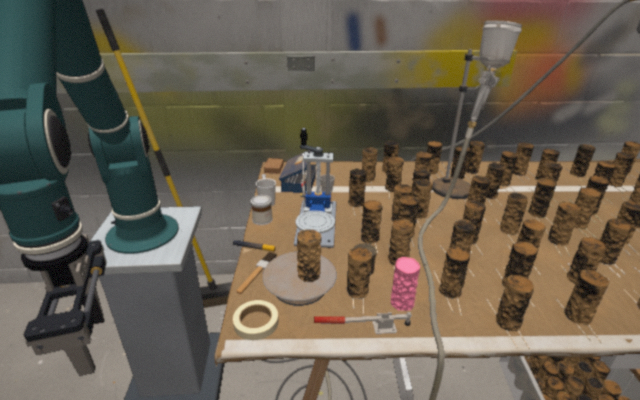

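View pics/t0.png

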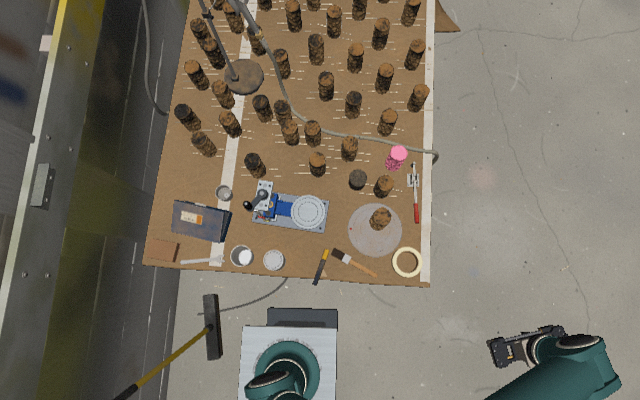

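The casting on the wheel is at side (309,255) / top (380,218). The look-alikes are at side (358,272) and (405,285, pink), which both stand on the bench. Next I'll make an enlarged crop of the casting and the lift.

Run:
```python
from h import *
a=cv2.imread("pics/s0.png");b=cv2.imread("pics/t0.png")
f=lambda im,x,y,wd,h,s: cv2.resize(im[y:y+h,x:x+wd],None,fx=s,fy=s,interpolation=cv2.INTER_CUBIC)
A=f(a,250,120,100,180,3.3); B=f(a,290,120,60,110,5.4)[:594]; C=f(b,235,170,60,60,3)
H=594
pad=lambda i: cv2.copyMakeBorder(i[:H],0,H-min(H,i.shape[0]),0,0,cv2.BORDER_CONSTANT)
o=np.hstack([pad(A)[:, :290],pad(B)[:, :324],pad(C)]);cv2.imwrite("pics/c0.png",o);print(o.shape)
for c in ["side","top"]:
  i=viewer.camera_info(c); print(c,-np.array(i["R"]).T@np.array(i["t"]),i["camera_matrix"][0][0])
```

```text
(594, 794, 3)
side [  471.36333702 -1088.34791487   723.49809051] 403.93441200499916
top [ 294.46357891 -126.63133735 1318.20548066] 371.86276078205736
```

View pics/c0.png

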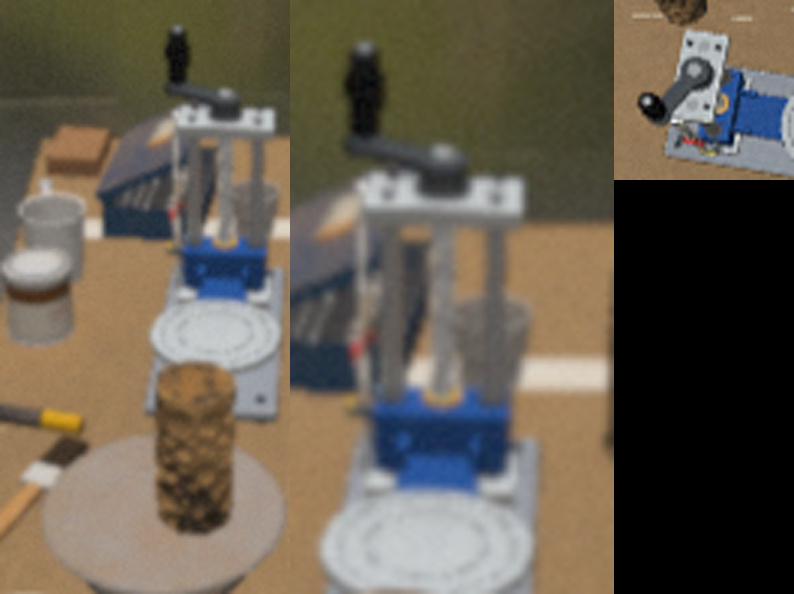

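The crop confirms it: the ochre/brown casting stands alone on the grey wheel at side (309,255). The red clip is at about side (302.6,184) and top (260,217), above the yellow pointer at side (301,195). The crank arm points back towards the robot and away from the table. Next: triangulate these and pick up the casting.

```bash
cat >> h.py <<'E'
from scipy.spatial.transform import Rotation as Ro
def rot(a):
    x=np.array([0,0,-1.]);y=np.array([np.cos(a),np.sin(a),0]);return Ro.from_matrix(np.c_[x,y,np.cross(x,y)]).as_rotvec()
def ray(p,c):
    i=viewer.camera_info(c);R=np.array(i["R"]);d=R.T@np.linalg.inv(i["camera_matrix"])@np.array([*p,1.]);return -R.T@np.array(i["t"]),d/np.linalg.norm(d)
def tri(ps):
    A=np.zeros((3,3));b=np.zeros(3)
    for c,p in ps.items():
        o,d=ray(p,c);M=np.eye(3)-np.outer(d,d);A+=M;b+=M@o
    return np.linalg.solve(A,b)
def red(im,x,y,r=7):
    q=im[y-r:y+r+1,x-r:x+r+1].astype(float);wt=np.clip(q[:,:,0]-np.maximum(q[:,:,1],q[:,:,2])-35,0,None)
    Y,X=np.mgrid[y-r:y+r+1,x-r:x+r+1];return np.array([(wt*X).sum(),(wt*Y).sum()])/wt.sum(),wt.round().astype(int)
E
python3 - <<'E'
from h import *
a=cv2.imread("pics/s0.png")[:,:,::-1];b=cv2.imread("pics/t0.png")[:,:,::-1]
s,ws=red(a,302,184);t,wt=red(b,260,216)
print(s,t,tri({"side":s,"top":t}));print(ws);print(wt)
for n,S,T in [("axis",[553.3,82.5,238.0],[549.9,77.4,236.2]),("grip",[511.1,110.1,273.3],[509.7,105.0,266.2]),("table",[542,-47.9,60],[534.9,-48.5,59.8]),("pointer",[502.1,95.9,71.3],[501.4,94.7,70.1])]:
  print(n,tri({"side":px(S,"side"),"top":px(T,"top")}))
for k in (0,.1,np.pi/2,-np.pi/2,np.pi,-3):
  print(k,[ (lambda q: None if q is None else np.round(q,2).tolist())(kin.ik(p,rot(k))) for p in ([503,-292,260],[538,-48,260],[511,108,330])])
E
```

```text
[301.975  183.9625] [260.68261563 216.84210526] [504.34806182  98.76991658 106.51132851]
[[ 0  0  0  0  0  0  0  0  0  0  0  0  0  0  0]
 [ 0  0  0  0  0  0  0  0  0  0  0  0  0  0  0]
 [ 0  0  0  0  0  0  0  0  0  0  0  0  0  0  0]
 [ 0  0  0  0  0  0  0  0  0  0  0  0  0  0  0]
 [ 0  0  0  0  0  0  0  0  0  0  0  0  0  0  0]
 [ 0  0  0  0  0  0  0  0  2  4  0  0  0  0  0]
 [ 0  0  0  0  0  0  3 23 10  0  0  0  0  0  0]
 [ 0  0  0  0  0  0 20 48  9  0  0  0  0  0  0]
 [ 0  0  0  0  0  0 10 30  0  0  0  0  0  0  0]
 [ 0  0  0  0  0  0  0  1  0  0  0  0  0  0  0]
 [ 0  0  0  0  0  0  0  0  0  0  0  0  0  0  0]
 [ 0  0  0  0  0  0  0  0  0  0  0  0  0  0  0]
 [ 0  0  0  0  0  0  0  0  0  0  0  0  0  0  0]
 [ 0  0  0  0  0  0  0  0  0  0  0  0  0  0  0]
 [ 0  0  0  0  0  0  0  0  0  0  0  0  0  0  0]]
[[ 0  0  0  0  0  0  0  0  0  0  0  0  0  0  0]
 [ 0  0  0  0  0  0  0  0  0  0  0  0  0  0  0]
 [ 0  0  0  0  0  0  0  0  0  0  0  0  0  0  0]
 [ 0  0  0  0  0  0  0  0  0  0  0  0  0  0  0]
 [ 0  0  0  0  0  0  0  0  0  0  0  0  0  0  0]
 [ 0  0  0  0  0  0  0  0  0  0  0  0  0  0  0]
 [
[... 802 characters left out ...]
41], [0.59, 0.32, -0.69, 1.79, 0.23, 1.11, -0.07], [0.58, 0.31, -1.04, 1.72, 0.28, 1.27, -0.42]]
1.5707963267948966 [[1.02, 0.41, -0.72, 1.69, 0.29, 1.15, 1.79], [0.78, 0.4, -0.95, 1.78, 0.36, 1.15, 1.29], [0.65, 0.36, -1.15, 1.72, 0.34, 1.29, 1.0]]
-1.5707963267948966 [[0.61, 0.32, -0.18, 1.72, 0.06, 1.11, -1.16], [0.47, 0.29, -0.53, 1.8, 0.16, 1.1, -1.69], [0.52, 0.28, -0.94, 1.72, 0.24, 1.26, -2.05]]
3.141592653589793 [[0.4, 0.31, 0.09, 1.73, -0.03, 1.1, -2.65], [-0.97, 0.52, 1.37, 1.88, -0.55, 1.21, -2.56], [0.73, 0.44, -1.3, 1.72, 0.44, 1.32, 2.48]]
-3 [[0.42, 0.31, 0.06, 1.73, -0.02, 1.1, -2.51], [-0.97, 0.52, 1.37, 1.88, -0.55, 1.21, -2.42], [0.73, 0.44, -1.3, 1.72, 0.44, 1.32, 2.63]]
```

Run:
```python
from h import *
R=rot(-.1)
grip(1.0)
robot.movep([503,-292,230],R); print(robot.observe()["t"])
robot.servo_line([503,-292,119],feed=120)
grip(0.0,25)
o=robot.observe();print(o["t"],o["grip_width"],o["contact_force"],o["tcp_pos"])
robot.servo_line([503,-292,175],feed=80)
o=robot.observe();print(o["t"],o["grip_width"],o["contact_force"],o["tcp_pos"])
save(viewer.read_camera("side"),"s1.png")
print(find("casting","side"));save(viewer.read_camera("top"),"t1.png");print(find("casting","top"))
```

```text
3.1833
4.85 0.638621328545806 [2.96418319 0.52160469 1.08095742] [ 503.67695479 -292.11868215  119.37593218]
5.7 0.6388740345570665 [-0.19957886 -0.46969292 -2.12489909] [ 502.61488541 -291.90165299  174.66220876]
[(0.88, [504.6, -289.7, 104.4], [307.0, 257.0]), (0.57, [734.7, -357.8, 1.8], [401.0, 303.0])]
[(0.66, [737.6, -354.8, 1.7], [392.0, 163.0]), (0.59, [503.1, -290.2, 107.5], [378.0, 220.0])]
```

View pics/s1.png

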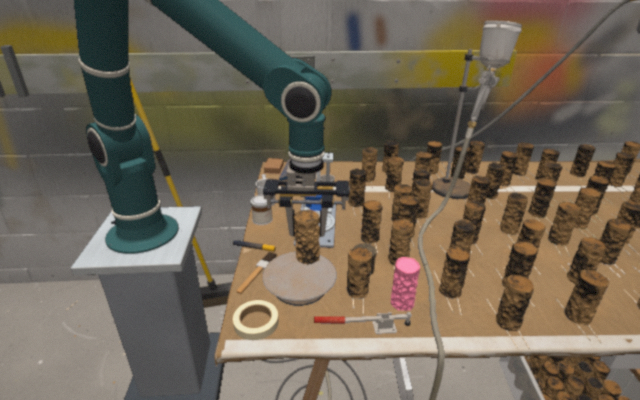

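The picture shows the casting hanging upright at side (307,240), clear of the wheel, so I'll place it now.

Run:
```python
from h import *
R=rot(-.1); T=[538.5,-49]
robot.servo_line([*T,185],feed=180)
robot.servo_line([*T,137],feed=80)
robot.hold(.2); f0=robot.observe()["contact_force"]
z=137
while z>123:
    z-=1; robot.servo_line([*T,z],feed=15)
    o=robot.observe()
    if o["contact_force"][2]-f0[2]>2.5: break
print(o["t"],z,o["tcp_pos"],f0,o["contact_force"])
grip(0.85); robot.hold(.2)
robot.servo_line([*T,280],feed=150)
print(robot.observe()["t"])
a=viewer.read_camera("side");save(a,"s2.png");b=viewer.read_camera("top");save(b,"t2.png")
for c in("side","top"):
  for n in("casting","table_centre","grip_mid","crank_axis","pointer"): print(n,c,find(n,c)[:2])
im=np.hstack([cv2.resize(a[115:255,255:355],None,fx=4,fy=4,interpolation=2),cv2.resize(b[150:250,235:335],None,fx=4,fy=4,interpolation=2).copy() if 0 else cv2.resize(b[150:290,235:335],None,fx=4,fy=4,interpolation=2)])
save(im,"c2.png")
```

```text
10.8667 127 [539.04446252 -48.97939822 127.71508241] [-0.04187247 -0.27883415 -1.97449892] [-0.8088985   0.6826828   4.95980898]
12.7083
casting side [(0.81, [737.5, -358.4, 4.6], [402.0, 302.0]), (0.57, [540.6, -47.5, 56.6], [316.0, 220.0])]
table_centre side [(0.88, [543.9, -48.5, 61.0], [317.0, 219.0])]
grip_mid side [(0.65, [510.4, 106.6, 269.4], [303.0, 136.0])]
crank_axis side [(0.84, [555.9, 82.3, 238.7], [318.0, 148.0])]
pointer side [(0.93, [499.5, 97.5, 71.0], [301.0, 194.0])]
casting top [(0.77, [735.7, -357.6, -2.1], [392.0, 164.0])]
table_centre top [(0.59, [536.6, -50.3, 58.9], [307.0, 211.0])]
grip_mid top [(0.61, [510.8, 105.0, 263.5], [249.0, 205.0])]
crank_axis top [(0.83, [548.7, 78.0, 239.9], [261.0, 194.0])]
pointer top [(0.53, [499.2, 97.1, 68.0], [263.0, 220.0])]
```

View pics/c2.png

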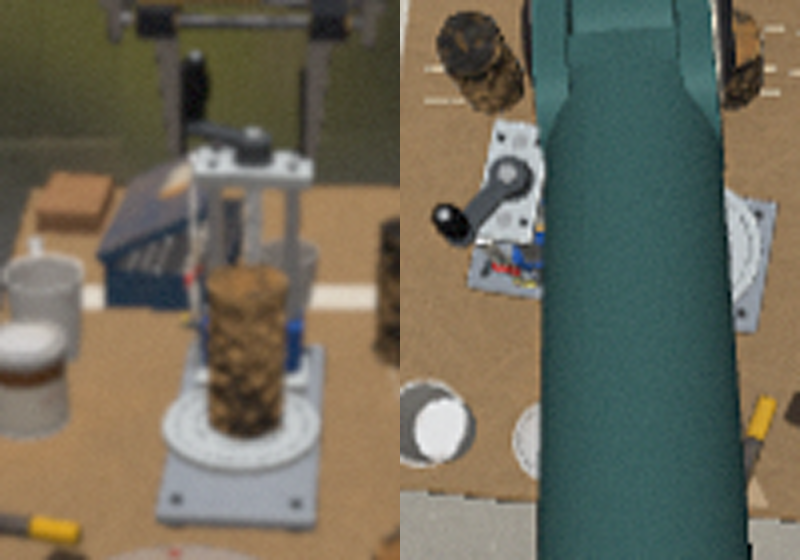

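The casting stands upright and roughly central on the table, at side crop (245,350). The crank is unchanged. Next I'll grip the crank and test part of a turn while watching the forces.

Run:
```python
from h import *
robot.servo_line([538.5,-49,335],feed=200)
grip(0.62)
G=np.array([507,105.])
robot.movep([*G,335],rot(-.1)); 
robot.servo_line([*G,252],feed=120)
robot.hold(.15); f0=robot.observe()["contact_force"]
grip(0.0,14)
o=robot.observe();print(o["t"],o["grip_width"],o["tcp_pos"],o["contact_force"]-f0)
A=np.array([551,77.]); p0=o["tcp_pos"][:2]; ph=np.arctan2(*(p0-A)[::-1]); print(np.degrees(ph),np.linalg.norm(p0-A))
for k in range(1,7):
    q=ph-k*np.radians(15); r=np.linalg.norm(p0-A); r=r+(55-r)*min(1,k/4)
    robot.servo_line([*(A+r*np.array([np.cos(q),np.sin(q)])),252],feed=60)
    o=robot.observe();F=o["contact_force"]-f0;print(round(o["t"],2),np.degrees(q).round(),o["tcp_pos"][:2].round(1),F.round(1))
    if np.linalg.norm(F)>50: print("stop");break
for c in("side","top"):
  viewer.read_camera(c)
  for n in("grip_mid","crank_axis","pointer"): print(n,c,find(n,c)[:1])
```

```text
16.5167 0.23981645633034981 [508.02151766 104.59137481 252.15577691] [ 4.62852605  0.05565169 -2.89467751]
147.3003025442412 51.072829450943665
16.9 132.0 [517.2 115.3] [ 4.3 -2.  -1.1]
17.28 117.0 [528.1 123.1] [ 4.4 -5.1  0.2]
17.67 102.0 [540.8 128. ] [ 4.3 -5.7  1.4]
18.06 87.0 [554.4 129.6] [ 1.  -7.1  3.8]
18.45 72.0 [568.  127.8] [ 0.9 -5.9  2.7]
18.84 57.0 [580.5 122.8] [-0.5 -3.8  2.9]
grip_mid side [(0.54, [580.2, 124.0, 272.2], [325.0, 133.0])]
crank_axis side [(0.94, [554.1, 80.7, 236.1], [317.0, 149.0])]
pointer side [(0.73, [499.7, 95.6, 70.9], [301.0, 194.0])]
grip_mid top []
crank_axis top [(0.81, [550.1, 79.0, 240.4], [260.0, 194.0])]
pointer top [(0.74, [501.7, 94.8, 71.9], [264.0, 219.0])]
```

Low forces (under 8 N) and the crank follows. I'll continue to about θ = 12.6, just under the marker, and look.

```bash
cat >> h.py <<'E'
A=np.array([551.,77.2]); PY=np.radians(84.3)
def P(th): return [*(A+55*np.array([np.cos(PY-th),np.sin(PY-th)])),252]
def crank(th0,th1,feed=70):
    n=max(1,int(np.ceil(abs(th1-th0)/np.radians(15)))); m=0
    for th in np.linspace(th0,th1,n+1)[1:]:
        robot.servo_line(P(th),feed=feed); F=np.linalg.norm(robot.observe()["contact_force"]);m=max(m,F)
        if F>45: print("STOP",th,F);break
    o=robot.observe();d=o["tcp_pos"][:2]-A;print("t",o["t"],"maxF",m,"th cmd",th,"meas mod",(PY-np.arctan2(d[1],d[0]))%(2*np.pi),"r",np.linalg.norm(d))
E
python3 - <<'E'
from h import *
th0=np.radians(84.3-57.3)
crank(th0,6.9)
a1=viewer.read_camera("side");save(a1,"s3.png")
crank(6.9,12.6)
a=viewer.read_camera("side");save(a,"s4.png");print(find("pointer","side"));b=viewer.read_camera("top");save(b,"t4.png");print(find("pointer","top"),find("marker_line","top"))
s0=cv2.imread("pics/s0.png")[:,:,::-1]
c=lambda im:cv2.resize(im[165:215,285:333],None,fx=5.4,fy=8,interpolation=cv2.INTER_CUBIC)
save(np.hstack([c(s0),c(a1),c(a)]),"c4.png")
for im in(s0,a1,a):
  print(red(im.astype(float),302,184)[0])
  q=im[170:205,294:312].astype(int);print((np.minimum(q[:,:,0],q[:,:,1])-q[:,:,2])[:,3:11].max(1))
E
```

```text
t 27.9917 maxF 13.093444163912555 th cmd 6.9 meas mod 0.6262651849352043 r 54.806829564282104
t 35.7417 maxF 12.484214967719689 th cmd 12.6 meas mod 0.047510773727653444 r 52.642047060431494
[(0.64, [367.7, 55.5, 0.8], [261.0, 219.0]), (0.56, [503.9, 97.9, 96.1], [302.0, 187.0])]
[(0.84, [501.6, 99.1, 94.9], [261.0, 218.0]), (0.55, [367.3, -219.8, -1.7], [354.0, 263.0]), (0.52, [546.3, 10.3, -0.7], [291.0, 211.0])] []
[301.975  183.9625]
[ 1  3  6  9 11 14 19 15 13 15 14 10  8  8  5  8  6  7  7  8  6  5 13 49
 56 40 39 39 38 36 39 37 39 38 38]
[302.26011561 183.88439306]
[ 3  5  5  9 12 16 17 16 16 13 13 11  9  9  7  8  8  8  8 46 62 47 25 33
 36 38 40 40 38 38 38 40 38 38 37]
[302.07272727 183.93939394]
[ 2  5  4  9 10 12 16 14 15 15 16 12  9  8  8 15 42 42 29 15  1  3 10 26
 38 39 40 40 40 38 40 38 39 39 40]
```

View pics/c4.png

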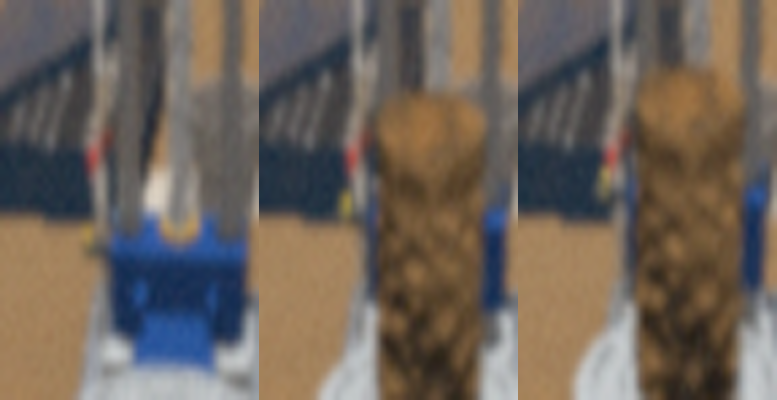

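Pointer (yellow) rows at column 301 climb 194.7 → 190.4 → 187.7. The red clip stays at row 184, slanted because the camera sees it edge-on. I'll refine the marker height with the projection geometry before the last part of the turn.

Run:
```python
from h import *
def blob(im,f,x0,x1,y0,y1,th):
    q=im[y0:y1,x0:x1].astype(float);wt=np.clip(f(q)-th,0,None);Y,X=np.mgrid[y0:y1,x0:x1];return np.array([(wt*X).sum(),(wt*Y).sum()])/wt.sum()
yel=lambda q:np.minimum(q[...,0],q[...,1])-q[...,2]
rd=lambda q:q[...,0]-np.maximum(q[...,1],q[...,2])
for n,th,y0,y1 in(("s3",6.9,187,194),("s4",12.6,184,191)):
    im=cv2.imread(f"pics/{n}.png")[:,:,::-1]
    p=blob(im,yel,297,304,y0,y1,22);z=75+12*th/6.2832
    print(n,p,"model",z,[px([502,y,z],"side").round(2).tolist() for y in(90,95,100,105)],"red",blob(im,rd,296,308,177,190,30))
for z in(104,106,108,110,112):
    print(z,[px([504,y,z],"side").round(2).tolist() for y in(88,98.8,110)],[px([504,y,z],"top").round(2).tolist() for y in(88,98.8,110)])
im=cv2.imread("pics/t4.png")[:,:,::-1];b=cv2.imread("pics/t0.png")[:,:,::-1]
print("top red",blob(b,rd,255,268,211,222,30),blob(im,rd,255,268,211,222,30))
print("rods etc top pointer model",px([502,95,72.9],"top"),px([502,95,99],"top"))
c=lambda i:cv2.resize(i[200:230,245:275],None,fx=13,fy=13,interpolation=cv2.INTER_CUBIC)
save(np.hstack([c(b),c(im)]),"c5.png")
```

```text
s3 [300.53374233 190.64417178] model 88.17799847211612 [[301.24, 190.17], [301.19, 189.45], [301.14, 188.74], [301.08, 188.04]] red [302.04484305 183.9103139 ]
s4 [300.78333333 186.68333333] model 99.06417112299465 [[301.19, 187.26], [301.14, 186.55], [301.09, 185.85], [301.04, 185.15]] red [302.0678733  183.90950226]
104 [[301.8, 186.2], [301.68, 184.68], [301.56, 183.13]] [[264.05, 216.95], [260.79, 216.87], [257.41, 216.79]]
106 [[301.79, 185.66], [301.67, 184.14], [301.55, 182.59]] [[263.95, 216.85], [260.69, 216.77], [257.3, 216.69]]
108 [[301.78, 185.12], [301.66, 183.61], [301.55, 182.06]] [[263.85, 216.74], [260.58, 216.66], [257.19, 216.58]]
110 [[301.77, 184.58], [301.65, 183.07], [301.54, 181.52]] [[263.75, 216.64], [260.47, 216.56], [257.08, 216.47]]
112 [[301.76, 184.04], [301.65, 182.53], [301.53, 180.99]] [[263.65, 216.53], [260.37, 216.45], [256.97, 216.37]]
top red [260.6951567  216.82336182] [260.73900293 216.80351906]
rods etc top pointer model [263.47297251 219.08199162] [262.15815794 217.756917  ]
```

View pics/c5.png

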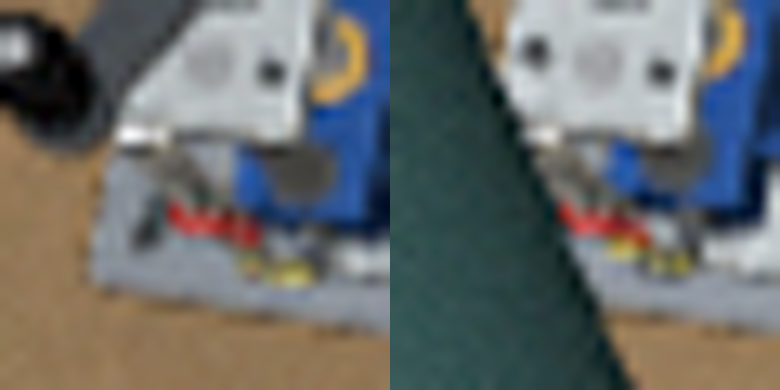

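The top view shows the clip running from (258,215.5) to (265,218). From the side camera only the clip's near end and top face can be seen, so a plain centroid may be biased by a few mm. I'll fit a small box model of the clip to both views.

```bash
cat > fit.py <<'E'
from h import *
from scipy.optimize import least_squares
rd=lambda q:q[...,0]-np.maximum(q[...,1],q[...,2])
L=lambda n:cv2.imread(f"pics/{n}.png")[:,:,::-1].astype(float)
S=np.mean([np.clip(rd(L(n)),0,None) for n in("s0","s1","s3","s4") if n!="s1"],0)[176:192,295:311]
T=np.clip(rd(L("t0")),0,None)[209:225,253:272]
print(S.round().astype(int)[4:12,3:12]);
K=12
def face(pts,c,x0,y0,h,w_):
    m=np.zeros((h*K,w_*K),np.uint8);p=np.array([(px(q,c)-[x0,y0]+.5)*K for q in pts])
    cv2.fillPoly(m,[np.round(p*16).astype(np.int32)],255,shift=4,lineType=cv2.LINE_AA);return m/255.
def render(p):
    x,y,z,d,be,bt,bf,s=p;yl=np.array([np.sin(.1),np.cos(.1),0]);xl=np.array([np.cos(.1),-np.sin(.1),0]);Z=np.array([0,0,1.])
    c=np.array([x,y,z]);V=lambda a,b,e:c+xl*a+yl*b*11+Z*e*4
    out=[]
    for cam,x0,y0,h,w_ in(("side",295,176,16,16),("top",253,209,16,19)):
        f=lambda q:face(q,cam,x0,y0,h,w_)
        m=be*f([V(0,-1,-1),V(d,-1,-1),V(d,-1,1),V(0,-1,1)])
        m=np.maximum(m,bt*f([V(0,-1,1),V(d,-1,1),V(d,1,1),V(0,1,1)]))
        if cam=="top":m=np.maximum(m,bf*f([V(0,-1,-1),V(0,1,-1),V(0,1,1),V(0,-1,1)]))
        m=cv2.resize(cv2.GaussianBlur(m,(0,0),s*K),(w_,h),interpolation=cv2.INTER_AREA);out.append(m)
    return out
def res(p):
    a,b=render(p);return np.r_[np.clip(a-S,-60,60).ravel(),.7*(b-T).ravel()]
for z0 in(103,107,111):
  for d0 in (3,8):
    r=least_squares(res,[504,98.8,z0,d0,90,120,90,.7],diff_step=2e-3,x_scale=[1,1,1,1,20,20,20,.2],bounds=([495,85,95,1.5,20,20,20,.3],[515,115,120,20,250,250,250,1.3]))
    print(z0,d0,r.cost.round(),r.x.round(2))
for z in range(102,114,2):
    g=lambda q:res([q[0],q[1],z,*q[2:]])
    r=least_squares(g,[504,98.8,5,90,120,90,.7],diff_step=2e-3,x_scale=[1,1,1,20,20,20,.2],bounds=([495,85,1.5,20,20,20,.3],[515,115,20,250,250,250,1.3]));print(z,r.cost.round(),r.x.round(2))
E
python3 fit.py
```

```text
[[ 2  2  3  7 11 16 17 12 10]
 [ 1  3  4  9 16 24 31 27 14]
 [ 0  0  6 15 29 37 39 30 14]
 [ 0  0  6 38 58 45 30 15  6]
 [ 0  0  1 56 84 44 19  1  3]
 [ 0  0  4 44 66 31 10  0  2]
 [ 0  0  3 26 37 19  7  0  0]
 [ 0  0  2  7 18  8  3  0  1]]
103 3 22853.0 [502.47  98.85 103.21   5.13  34.37 107.36 166.63   0.65]Traceback (most recent call last):
  File "fit.py", line 27, in <module>
    r=least_squares(res,[504,98.8,z0,d0,90,120,90,.7],diff_step=2e-3,x_scale=[1,1,1,1,20,20,20,.2],bounds=([495,85,95,1.5,20,20,20,.3],[515,115,120,20,250,250,250,1.3]))
    return func(*args, **kwargs)
    result = trf(vector_fun.fun, vector_fun.jac, x0, f0, J0, lb, ub, ftol, xtol,
                 gtol, max_nfev, x_scale, loss_function, tr_solver,
                 tr_options.copy(), verbose, callback=callback_wrapped)
    return trf_bounds(
        fun, jac, x0, f0, J0, lb, ub, ftol, xtol, gtol, max_nfev, x_scale,
        loss_function, tr_solver, tr_options, verbose, callback=callback)
    J = jac(x)
    self._update_jac()
    ~~~~~~~~~~~~~~~~^^
    self.J = self.jac_wrapped(xp_copy(self.x), f0=self.f)

[... 1006 characters left out ...]
60,60).ravel(),.7*(b-T).ravel()]
        ~~~~~~^^^
  File "fit.py", line 18, in render
    m=be*f([V(0,-1,-1),V(d,-1,-1),V(d,-1,1),V(0,-1,1)])
         ~^^^^^^^^^^^^^^^^^^^^^^^^^^^^^^^^^^^^^^^^^^^^^
  File "fit.py", line 17, in <lambda>
    f=lambda q:face(q,cam,x0,y0,h,w_)
               ~~~~^^^^^^^^^^^^^^^^^^
  File "fit.py", line 10, in face
    m=np.zeros((h*K,w_*K),np.uint8);p=np.array([(px(q,c)-[x0,y0]+.5)*K for q in pts])
                                                 ~~^^^^^
  File "h.py", line 6, in px
    i=viewer.camera_info(c); q=np.array(i["camera_matrix"])@(np.array(i["R"])@np.array(X)+np.array(i["t"])); return q[:2]/q[2]
ValueError: time passes only in moves, steps and waits
```

```bash
sed -i 's/^def w(p,c)/import functools\nclass _V:\n    pass\n@functools.lru_cache\ndef ci(c): return viewer.camera_info(c)\ndef w(p,c)/; s/i=viewer.camera_info(c)/i=ci(c)/' h.py
sed -i '/^class _V/,/^    pass/d' h.py
sed -i 's/("s0","s1","s3","s4") if n!="s1"/("s0",)/; s/for z0 in(103,107,111)/for z0 in(104,109)/' fit.py
timeout 200 python3 fit.py
```

```text
[[ 1  3  3  6 12 15 15 10  6]
 [ 1  3  4 10 18 24 31 27 11]
 [ 0  0  6 14 28 37 39 29 11]
 [ 0  0  6 38 58 45 31 14  6]
 [ 0  0  1 55 83 44 20  0  0]
 [ 0  0  0 45 65 32 12  0  0]
 [ 0  0  0 23 36 18  6  0  0]
 [ 0  0  0  1 17 10  3  0  0]]
104 3 14032.0 [503.08  99.4  103.99   3.54  70.18 143.35 129.78   0.69]
104 8 16635.0 [501.15  98.47 105.54   8.36  32.54  74.24 103.78   0.62]
109 3 14790.0 [502.32  98.43 108.35   5.71  93.33  71.58 202.48   0.7 ]
109 8 13820.0 [5.0204e+02 9.6900e+01 1.1272e+02 9.1300e+00 7.1840e+01 2.6950e+01
 2.5000e+02 4.3000e-01]
102 14625.0 [501.72  99.22   6.32  20.73  94.1   73.73   0.59]
104 14050.0 [502.5   98.81   4.89  44.82 109.85 130.17   0.59]
106 15895.0 [502.17  99.28   6.29  67.05  90.09 149.48   0.81]
108 15506.0 [501.84  98.17   8.31  59.44  53.36 223.75   0.63]
110 15847.0 [501.86  98.52   7.36  98.68  57.97 191.58   0.78]
112 13660.0 [5.0194e+02 9.7150e+01 9.4500e+00 7.0870e+01 2.9040e+01 2.4965e+02
 4.7000e-01]
```

The fit doesn't settle it. Equally good solutions span about 104–112 mm, depending on how bright each face is assumed to be. Triangulation gives 106.5 and edge-based readings 106–109. I'll aim for 107, release, and compare the pointer with the clip in the picture.

Run:
```python
from h import *
crank(12.6,16.755)
robot.hold(.2)
a=viewer.read_camera("side");save(a,"s5.png")
print(find("pointer","side"),find("marker_line","side"),robot.observe()["t"])
b=viewer.read_camera("top");save(b,"t5.png");print(find("pointer","top"),find("marker_line","top"))
s0=cv2.imread("pics/s0.png")[:,:,::-1];s4=cv2.imread("pics/s4.png")[:,:,::-1]
c=lambda im:cv2.resize(im[174:198,291:313],None,fx=12,fy=20,interpolation=cv2.INTER_CUBIC)
save(np.hstack([c(s0),c(s4),c(a)]),"c6.png")
for im in (s0,s4,a):
  q=im[178:194,298:306].astype(int);print((np.minimum(q[:,:,0],q[:,:,1])-q[:,:,2])[:,:6].tolist());
```

```text
t 41.5917 maxF 9.679930814212954 th cmd 16.755 meas mod 4.199269101916627 r 53.39479230914001
[(0.72, [501.9, 98.4, 103.4], [301.0, 185.0])] [(0.31, [543.3, 14.4, -2.1], [315.0, 225.0])] 41.9417
[(0.85, [501.3, 93.5, 106.4], [262.0, 218.0]), (0.58, [544.9, 10.8, -1.3], [291.0, 211.0])] [(0.74, [548.2, 77.6, 238.2], [261.0, 195.0]), (0.37, [375.0, -400.7, -0.3], [406.0, 262.0])]
[[0, 0, -1, 0, 7, 13], [-4, 0, 2, 6, 11, 15], [3, 1, 0, 7, 11, 14], [0, 0, 4, 5, 8, 10], [-4, 0, 2, 6, 7, 8], [-13, -14, -2, 2, 7, 8], [-28, -26, -11, -3, 4, 5], [-32, -31, -14, -5, 7, 8], [-29, -31, -15, -7, 5, 6], [-33, -30, -23, -7, 0, 7], [-27, -30, -29, -13, -1, 7], [-29, -29, -30, -18, 0, 8], [-34, -29, -27, -19, 1, 6], [-28, -25, -25, -17, -1, 5], [0, 1, 8, 9, 10, 13], [23, 26, 42, 49, 27, 17]]
[[-1, -3, -2, 2, 7, 14], [1, -2, 0, 9, 8, 12], [-1, -2, 4, 4, 11, 16], [0, 0, 1, 6, 7, 12], [-5, -4, 2, 6, 9, 9], [-17, -11, -1, 1, 8, 8], [-28, -27, -11, -2, 7, 8], [-31, -24, 1, 15, 11, 8], [-30, -13, 28, 42, 17, 7], [-30, -6, 29, 42, 14, 7], [-25, -1, 21, 29, 8, -2], [-23, -9, 10, 15, -1, -3], [-28, -22, -11, -4, -2, 1], [-27, -24, -25, -18, -2, 3], [2, 1, 1, 0, 8, 10], [22, 25, 26, 26, 22, 16]]
[[0, 0, 1, 2, 6, 14], [1, 1, 2, 5, 9, 14], [-1, 1, 3, 4, 10, 11], [-3, 2, 3, 6, 8, 11], [-3, -2, 3, 5, 7, 7], [-13, -9, 5, 12, 11, 6], [-26, -10, 20, 39, 19, 6], [-27, -8, 27, 41, 19, 3], [-26, 0, 19, 22, 11, 1], [-29, -12, 7, 5, 0, -1], [-30, -25, -17, -10, -2, 3], [-30, -30, -28, -19, -2, 4], [-31, -26, -29, -23, 0, 3], [-28, -27, -26, -18, 1, 6], [2, 1, -2, 6, 8, 11], [24, 25, 25, 25, 23, 18]]
```

View pics/c6.png

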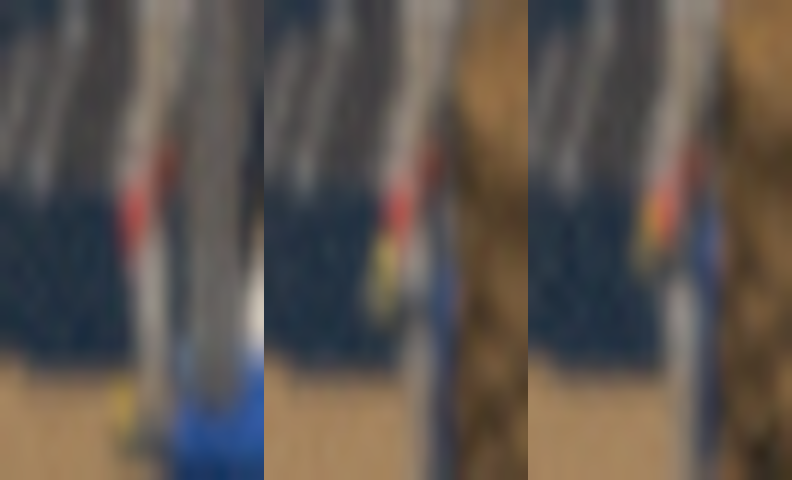

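Right panel: the pointer's yellow (rows 183–187, col 300–301) now lies over the red clip (rows 183–186.4). Its lower edge is about 0.6 px below the clip's. That is what a level pointer should show, since it reaches about 10 mm closer to the camera. The clip hasn't moved. The lower edge puts the marker at about 107 mm, matching the target. Now release, back off and check.

Run:
```python
from h import *
o=robot.observe();p=o["tcp_pos"]
grip(0.62); robot.servo_line([p[0],p[1],340],feed=120)
robot.servo_line([420,-120,400],feed=200)
robot.hold(.3);o=robot.observe();print(o["t"],o["contact_force"])
a=viewer.read_camera("side");save(a,"s6.png");S={n:find(n,"side") for n in("casting","table_centre","pointer","paint_tin","mixing_cup","dusting_brush","tape_roll")}
b=viewer.read_camera("top");save(b,"t6.png");
for n in S: print(n,S[n][:2],find(n,"top")[:2])
save(np.hstack([cv2.resize(a[115:265,230:330],None,fx=4,fy=4,interpolation=2),cv2.resize(b[150:300,225:325],None,fx=4,fy=4,interpolation=2)]),"c7.png")
q=a.astype(float);print(red(q,302,184)[0])
```

```text
45.1083 [-0.25530458  0.93350611 -0.39111538]
casting [(0.92, [538.4, -42.4, 90.9], [315.0, 210.0]), (0.85, [738.9, -357.9, 3.9], [403.0, 302.0])] [(0.92, [737.4, -359.5, -1.9], [393.0, 163.0])]
table_centre [(0.77, [541.5, -46.3, 94.0], [316.0, 210.0]), (0.25, [379.8, 157.3, 1.9], [266.0, 204.0])] []
pointer [(0.79, [501.3, 96.6, 101.9], [301.0, 186.0]), (0.62, [502.4, 56.2, 273.4], [301.0, 141.0])] [(0.69, [501.2, 99.0, 106.0], [261.0, 218.0]), (0.32, [371.4, 55.7, 2.3], [276.0, 260.0])]
paint_tin [(0.78, [371.7, 60.2, 2.2], [263.0, 218.0])] [(0.63, [372.3, 56.3, 3.1], [276.0, 259.0])]
mixing_cup [(0.84, [380.0, 160.7, -1.5], [267.0, 204.0])] [(0.98, [376.8, 160.9, 1.4], [246.0, 257.0])]
dusting_brush [(0.78, [368.7, -217.3, 2.3], [257.0, 272.0])] [(0.73, [366.1, -221.5, -2.6], [355.0, 263.0])]
tape_roll [(0.8, [378.3, -400.8, 0.7], [256.0, 324.0])] [(0.62, [377.5, -400.7, 1.5], [406.0, 261.0])]
[302.04827586 183.82068966]
```

View pics/c7.png

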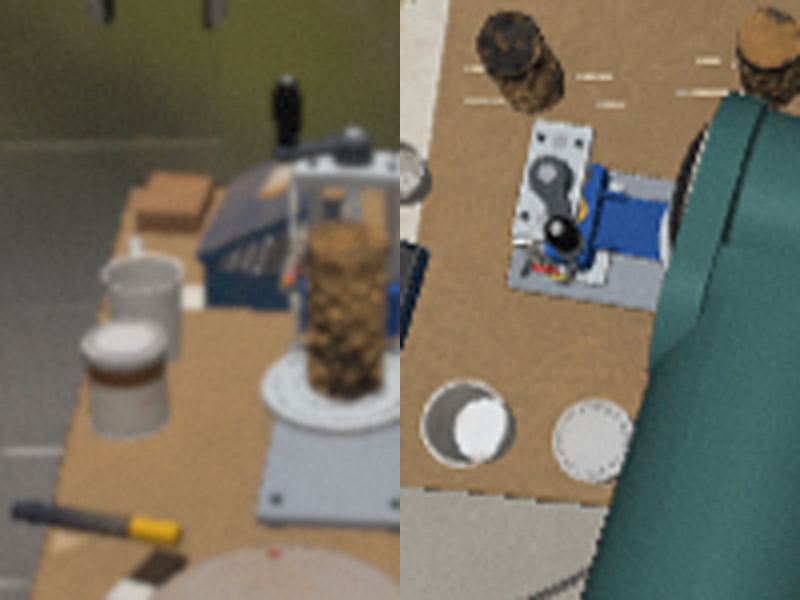

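The casting is upright and central on the raised table, at side crop (345,310). The pointer overlaps the red clip, which is still at row 183.8. The bystanders haven't moved and the arm is clear, so I'm handing in.

```bash
python3 -c "
from h import *
robot.job_done()"
```

```text
the job is handed in; nothing more can be done
```

I took the casting off the banding wheel, set it down gently in the middle of the lift table and turned the crank clockwise to about 16.76 rad. The pointer should stand at about 107 mm. I then let go, backed the arm clear and handed in at about 45 s; no verdict was reported.

**Last checks that agreed:**
- **Casting:** it stands upright on the table. The side camera puts it about 5 mm from the table's centre; the arm hid the table from the top camera, so that view gave no check.
- **Crank forces:** they stayed under about 13 N while turning.
- **Red marker:** its image position stayed within 0.2 px.
- **Bystanders:** all four were found within about 5 mm of where they started.

**Marker height is the least certain point:**
- **Estimates:** triangulation and the clip's lower edge gave 106.5–107.5 mm, but my box-model fit was inconclusive at 104–112 mm.
- **Pointer readings:** the object finder read the pointer at 102–106 mm, against about 107 mm from the crank angle. Its readings were often a few mm off.
- **Picture:** the pointer overlaps the red band. I judge it level to about 2 mm, inside the 4 mm tolerance.

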